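# Clamp the tube rack on the bench shaker

### The arm

A 6-joint arm with a two-finger parallel gripper is mounted at the origin on the work surface. World frame = base frame: x ahead of the robot, y to its left, z up, the work surface at z = 0. Lengths are in mm, angles in rad, forces in N, time in s.
With the tool pointing down it reaches from about 350 to 875 mm from the base axis. Payload 4.2 kg.
Tool frame: the origin (TCP) lies midway between the tips of the shut fingers; the grasp point (between the pads) lies 19 mm behind it (arm.grip_point_offset is the z of the grasp point in the tool frame, in mm); z points along the fingers, x is the direction in which the jaws open and shut, and the axes are right-handed (so a half turn about z gives the same grasp; the last joint's range is limited). The gripper opens to 85 mm and grips with 20 to 120 N. Pads are 22 mm wide; open, the fingers measure 114 mm over their backs; the gripper's body (76 mm by 85 mm) begins 54 mm behind the grasp point. The pads swing forward as they close: fully open they stand 13 mm farther back than shut.
Start: joints at [0.259, 0.385, 0.008, 0, -1.194, -0.259], TCP at [624.979, 0.025, 231.312] pointing down, gripper open.
Joint ranges: [-3.14, 3.14], [-1.21, 2.06], [-1.07, 1.41], [-3.16, 2.05], [-2.99, -0.16], [-3.1, 3.1]. Speed limits (rad/s): [2.79, 2.79, 3.14, 3.14, 3.14, 3.14].

### API

Orientations are given as a unit quaternion [x, y, z, w].
In Python, from bench import arm gives the robot as it stands.
- The arm moves only by the shell command python3 -m jog 'ROWS'. ROWS is JSON, a list of rows, each an object of numbers: "hand": the finger opening in mm, from 0 to 85.4; "dx", "dy", "dz": the shift along the tool's x, y, z in mm; "rx", "ry", "rz": the turn, a rotation vector about the tool's x, y, z in rad. A call has 1 to 5 rows; each row shifts and turns the commanded pose from where the row before left it, along the tool's axes as they then stand; what a row does not reach is not made up. A row lasts 1/12 s, in which the tool goes at most 41.7 mm and 7.16 degrees, less where a joint would pass 70% of its speed; a pose out of reach is approached as far as the arm can. A call with a gripper value outside its range is refused whole. The fingers move at their own pace and stop on an object; the grip force is fixed at half the most. Time passes only in rows, so rows that do not move let the fingers close. It gives the time, the measured TCP pose, the force and the opening at its end, in the units of the state.
- arm.read_state(): the state, without advancing time (a new reading comes with each control period).
- arm.get_image(name): name is "scene" or "side" or "wrist"; returns a dict with "img" (480x640x3 uint8, red, green, blue), "depth" (480x640 float32, mm along the optical axis (not along the pixel's ray), 0 where there is no reading), "intrinsics" (3x3 intrinsics, pixels), "R" (3x3) and "t" (3): a world point X has camera coordinates R X + t; the wrist camera has in their place "T_tool_cam" (4x4, takes a point from camera to tool coordinates, whose origin is the TCP and whose axes are the tool frame's). Camera axes: x right, y down, z forward; pixel columns grow to the right and rows downward; lengths in mm; the calibration is good to about 2 mm. A picture is of the moment at which its call begins: read the wrist's pose just before it.
- arm.job_done(): hands the job in, once; it reports no verdict.
The state is a dict: "clock": time; "joints": joint angles; "joint_vel": joint speeds; "joint_efforts": joint torques, N m; "position": TCP position; "ee_rot": TCP orientation; "contact_force": force on the tool from outside, world axes, zero at the start; "wrist_torque": the same for the moment, N m; "gripper_width": finger opening in mm.
Only numpy, scipy, OpenCV 4.12 (cv2) and the standard library are available. Lean on these libraries where they do the work, as an engineer would, in place of code of your own. Each camera call takes 0.05 s, during which the arm holds its last target.

### The job

The rack of culture tubes on the shaker is still loose in its clamp. Slide that clamp's pusher bar along its rail until the rack is held snugly between the bar and the fixed fence, then turn the clamp's knob clockwise (seen from above) until it is tight, and let go. The rack must stay upright in its place.

Things in the scene. Friction and masses are not known exactly. Their poses are not given: they have to be found in the camera images.
- tube_rack: Low wire rack with ten white-capped culture tubes, one loose rigid piece, 0.3 kg, 105 mm (x) by 70 mm (y, the sliding direction), 95 mm high. Origin: centre of its underside. It stands on its clamp's base plate 5 to 25 mm short of the fixed fence and slides there when the bar pushes it. A like clamp beside it already holds a storage box: not part of the job.
- knob_grip (a point): Point on the knob's axis at grip height; rides with the carriage, does not turn with the knob. z up, y the way the bar slides to the rack. Knob: black upright wing, 14 mm thick, 42 long, 38 tall, on a 44 mm disc; the point is 23 mm over the disc's top, 15 below the wing's top. The bar's face, 100 mm wide, is 75 mm ahead (+y). One grip serves to slide, then turn.
- bar (a joint): Travel of the carriage with its pusher bar and knob, in m, growing towards the rack and the fence. When the rack is held without play between bar and fence it reads 0.090. With the knob loose it slides with about 2 N; with the knob tight it is held fast.
- knob (a joint): Angle of the knob, rad, growing clockwise from above: the wing lies along knob_grip's y axis at 0 (loose) and has turned clockwise by this angle. It starts to grip at about 0.6, is tight above 1.0, stops at 1.4; takes 0.1 to 0.2 N m and stays where it is left.

How it is judged (in metres and radians):
At the end, for the whole second after the job is handed in: The bar's joint reads over 0.080 m (less than 10 mm of play left between bar, rack and fence), the knob is turned clockwise past 1.0 rad, and the rack stands upright (within about 6 degrees) and still between bar and fence, within 20 mm of the clamp's centre line (value of joint bar above 0.08 m and value of joint knob above 1 rad and x of tube_rack in the frame of knob_grip between -0.02 and 0.02 m and y of tube_rack in the frame of knob_grip between 0.1 and 0.125 m and angle between tube_rack's own z axis and vertical below 0.1 rad and linear speed of tube_rack below 0.02 m/s); the robot touches nothing.
It fails at once if the tube rack is tipped (angle between tube_rack's own z axis and vertical above 0.4 rad).
It also fails if it takes over 35 s, if anything falls off the work surface, if the arm or the gripper's body presses on something with over 40 N, if the wrist force passes 120 N, or if a joint passes its speed limit or range.

## Working session

There is one attempt and no reset: what is moved stays moved. The work goes in short steps, Python scripts to look and compute and a shell command to move; the robot and the scene stay as the last step left them, time stands still between calls to the robot, and variables do not carry over. Pictures are saved under pics/ and viewed, and the job is handed in when it is done.

```bash
mkdir -p pics; python3 - <<'E'
from bench import arm
import cv2,numpy as np
s=arm.read_state();print(s)
for n in ["scene","side","wrist"]:
    d=arm.get_image(n);cv2.imwrite(f"pics/{n}0.png",d["img"][:,:,::-1])
    np.savez(f"{n}0.npz",**d)
    print(n,d["intrinsics"].tolist(),[ (k,np.round(d[k],3).tolist()) for k in d if k in("R","t","T_tool_cam")])
E
```

```text
{'clock': 0.0, 'joints': array([ 2.58577431e-01,  3.85545917e-01,  6.59514479e-03, -5.01358735e-04,
       -1.19400925e+00, -2.58592164e-01]), 'joint_vel': array([-0.00144139, -0.00114548,  0.00238377,  0.00054509,  0.0011121 ,
        0.00080114]), 'joint_efforts': array([-9.55001960e-04, -3.92286408e+01,  1.88399577e+01,  4.18616563e+00,
       -4.72148502e-03,  8.27910434e-07]), 'position': array([6.24398130e+02, 8.92847793e-04, 2.30215661e+02]), 'ee_rot': array([ 9.98522902e-05,  9.99999383e-01, -5.13938264e-05, -1.10545882e-03]), 'contact_force': array([-0.30209264, -0.80279942,  0.32160123]), 'wrist_torque': array([0.01433595, 0.0759046 , 0.009852  ]), 'gripper_width': 85.37613083495398}
scene [[621.7789864391052, 0.0, 320.8970175157734], [0.0, 621.7789864391052, 236.56723583675765], [0.0, 0.0, 1.0]] [('R', [[0.719, 0.695, -0.017], [0.34, -0.373, -0.863], [-0.606, 0.615, -0.505]]), ('t', [-426.441, -18.329, 1169.617])]
side [[438.6541830320784, 0.0, 313.7908596989774], [0.0, 438.6541830320784, 233.66242013354872], [0.0, 0.0, 1.0]] [('R', [[0.895, -0.446, -0.014], [-0.326, -0.632, -0.703], [0.305, 0.634, -0.711]]), ('t', [-476.132, 309.675, 605.614])]
wrist [[389.6886393321494, 0.0, 313.69099264977507], [0.0, 389.6886393321494, 242.9292781125027], [0.0, 0.0, 1.0]] [('T_tool_cam', [[1.0, -0.0, 0.001, -0.834], [0.0, 0.948, 0.317, -81.187], [-0.001, -0.317, 0.948, -141.377], [0.0, 0.0, 0.0, 1.0]])]
```

View pics/scene0.png

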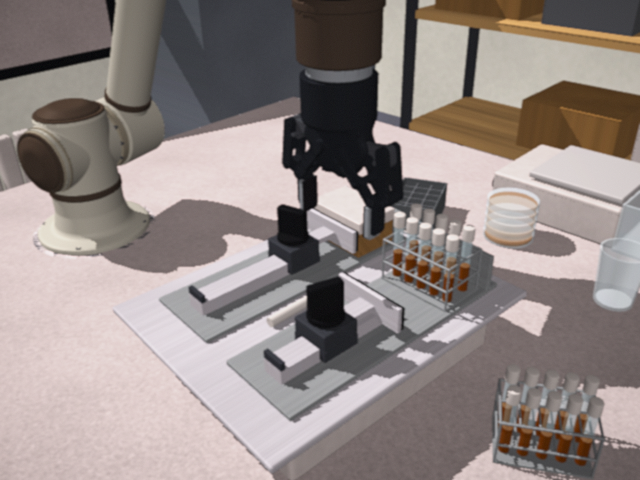

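View pics/side0.png

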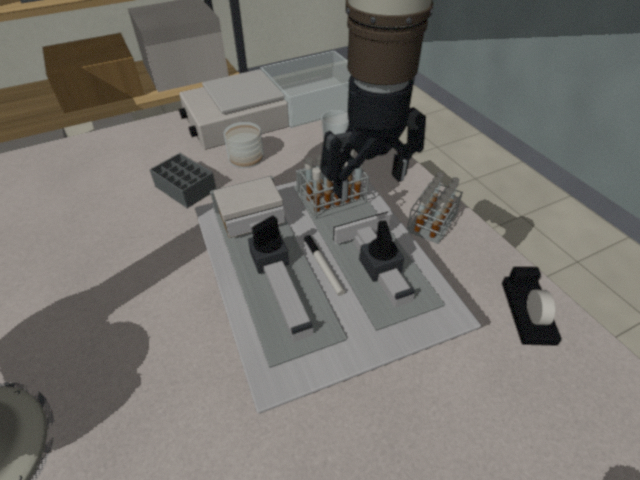

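View pics/wrist0.png

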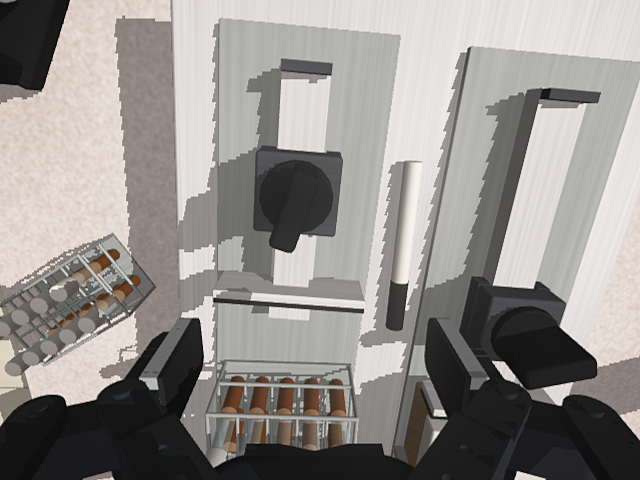

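The wrist view shows the target clamp: knob wing around (297,205), bar at (288,298), rack at (285,410). The other clamp, holding the box, is on the right. I'll measure these next using depth.

```bash
cat > h.py <<'E'
import numpy as np,cv2
from scipy.spatial.transform import Rotation as Ro
def cloud(d,pos=None,q=None):
    K=d["intrinsics"];z=d["depth"].astype(float)
    v,u=np.indices(z.shape)
    P=np.stack([(u-K[0,2])/K[0,0]*z,(v-K[1,2])/K[1,1]*z,z],-1)
    if "T_tool_cam" in d:
        T=d["T_tool_cam"];P=P@T[:3,:3].T+T[:3,3]
        P=P@Ro.from_quat(q).as_matrix().T+pos
    else: P=(P-d["t"])@d["R"]
    P[z<=0]=np.nan
    return P
E
python3 - <<'E'
from h import *
pos=[624.40,0,230.2];q=[1e-4,.9999994,-5e-5,-1.1e-3]
for n in["wrist","side","scene"]:
    d=np.load(n+"0.npz");P=cloud(d,pos,q);img=d["img"].astype(int)
    x,y,z=P[...,0],P[...,1],P[...,2]
    if n=="wrist":
        for u,v in [(297,205),(300,168),(285,245),(265,200),(245,150+80),(240,100),(300,120),(288,298),(290,293),(215,300),(362,308),(230,370),(350,370),(200,60)]: print((u,v),P[v,u].round(1),img[v,u])
    m=(img.max(-1)<75)&(x>560)&(x<760)&(y<-60)&(y>-290)&(z>60)&(z<160)
    if n!="wrist": m&=(z<125)|(y<-100)
    h=np.histogram(z[m],np.arange(60,162,4));print(n,m.sum(),[(int(b),int(c)) for c,b in zip(*h) if c])
    np.save(n+"_m.npy",m)
E
```

```text
(297, 205) [633.2 -38.3 184.5] [45 45 45]
(300, 168) [631.9 -54.8 173.4] [44 42 43]
(285, 245) [639.5 -17.9 185.5] [51 50 50]
(265, 200) [653.5 -32.6 146.7] [39 39 39]
(245, 230) [675.4   0.8  95.9] [111 111 109]
(240, 100) [673.5 -89.2  97.1] [176 176 171]
(300, 120) [633.4 -76.8 113.8] [225 221 220]
(288, 298) [641.7  33.4 141.9] [233 229 227]
(290, 293) [640.4  30.9 139.7] [142 138 138]
(215, 300) [689.8  35.6 140.2] [39 38 37]
(362, 308) [593.1  40.9 141.7] [189 183 181]
(230, 370) [693.8 119.8 100.1] [171 171 169]
(350, 370) [595.6 115.3 106.4] [111 111 107]
(200, 60) [ 699.2 -114.    91.3] [225 219 218]
wrist 148 [(108, 5), (112, 16), (116, 43), (120, 38), (124, 17), (128, 7), (132, 16), (136, 6)]
side 175 [(96, 30), (100, 5), (104, 2), (108, 3), (112, 5), (116, 19), (120, 32), (124, 72), (128, 7)]
scene 214 [(104, 3), (108, 6), (112, 10), (116, 37), (120, 66), (124, 92)]
```

```bash
python3 - <<'E'
from h import *
pos=[624.40,0,230.2];q=[1e-4,.9999994,-5e-5,-1.1e-3]
for n in["wrist","side","scene"]:
    d=np.load(n+"0.npz");P=cloud(d,pos,q);img=d["img"].astype(int)
    x,y,z=P[...,0],P[...,1],P[...,2]
    b=(x>590)&(x<690)&(y<15)&(y>-90)&(img.max(-1)<80)
    def rect(m,name):
        m=cv2.morphologyEx(m.astype(np.uint8),cv2.MORPH_OPEN,np.ones((2,2)))
        k,l,s,c=cv2.connectedComponentsWithStats(m)
        if k<2: print(n,name,"none");return
        i=1+np.argmax(s[1:,4]);mm=l==i
        p=P[mm][:,:2].astype(np.float32);r=cv2.minAreaRect(p)
        print(n,name,s[i,4],np.round(P[mm].mean(0),1),[np.round(t,1) for t in r])
    rect(b&(z>178)&(z<192),"wingtop")
    rect(b&(z>155)&(z<192),"wing")
    rect(b&(z>140)&(z<152),"disc")
    # bar top, white
    rect((x>570)&(x<710)&(y>15)&(y<60)&(z>134)&(z<150)&(img.max(-1)>90),"bar")
    # rail tube
    rect((x>600)&(x<670)&(y>-140)&(y<20)&(z>108)&(z<118)&(img.min(-1)>190),"rail")
    rect((x>560)&(x<720)&(y>-200)&(y<130)&(z>92.5)&(z<102)&(img.min(-1)>60)&(img.max(-1)<200),"plate")
    mk=(x>570)&(x<710)&(y>50)&(y<160)&(z>165)&(z<210)
    rect(mk&(img.min(-1)>150),"caps")
E
```

```text
wrist wingtop 2258 [nan nan nan] [array([636.3, -21.2]), array([65.9, 16.3]), np.float64(74.0)]
wrist wing 2406 [nan nan nan] [array([637.7, -21.7]), array([66.8, 16.3]), np.float64(70.6)]
wrist disc 2325 [nan nan nan] [array([636.7, -33.7]), array([40.5, 39.4]), np.float64(52.0)]
wrist bar 2119 [nan nan nan] [array([nan, nan]), array([nan,  0.]), np.float64(nan)]
wrist rail 3357 [nan nan nan] [array([620.2, -73.9]), array([54.5, 25.8]), np.float64(52.2)]
wrist plate 28034 [nan nan nan] [array([633.2, -41.2]), array([181.7, 115.7]), np.float64(84.7)]
wrist caps 104 [nan nan nan] [array([668. ,  67.5]), array([161.1,   5.8]), np.float64(75.0)]
side wingtop 233 [nan nan nan] [array([661.8,  -3.9]), array([123.7,  23.6]), np.float64(50.6)]
side wing 407 [nan nan nan] [array([660.3,  -3.5]), array([124.4,  15.2]), np.float64(53.0)]
side disc 351 [nan nan nan] [array([653. , -33.8]), array([81.6, 43.9]), np.float64(15.6)]
side bar 319 [nan nan nan] [array([625.6,  26.9]), array([58.5, 67.8]), np.float64(53.3)]
side rail none
side plate 6678 [nan nan nan] [array([644.3, -29.6]), array([303.6, 153.5]), np.float64(86.2)]
side caps none
scene wingtop 445 [nan nan nan] [array([629.3,  -6.3]), array([30.5, 98. ]), np.float64(16.7)]
scene wing 1073 [nan nan nan] [array([ 6.255e+02, -6.000e-01]), array([ 31.8, 110.5]), np.float64(19.8)]
scene disc 527 [nan nan nan] [array([645.3, -37.2]), array([45.9, 23. ]), np.float64(63.2)]
scene bar 710 [nan nan nan] [array([643. ,  36.3]), array([11.1, 97.6]), np.float64(83.5)]
scene rail 631 [nan nan nan] [array([633.6, -77.1]), array([41.7, 30. ]), np.float64(79.7)]
scene plate 9170 [nan nan nan] [array([641.3,   1.6]), array([272.5, 118.9]), np.float64(85.8)]
scene caps 176 [683.5 137.6 186.8] [array([612.5, 275. ]), array([ 12.4, 343.5]), np.float64(27.9)]
```

```bash
python3 - <<'E'
from h import *
d=np.load("wrist0.npz");c=d["img"][130:320,190:390,::-1].astype(float)
c=np.clip(255*(c/255)**.5,0,255).astype(np.uint8)
cv2.imwrite("pics/c1.png",cv2.resize(c,None,fx=4,fy=3.1,interpolation=cv2.INTER_CUBIC))
E
```

```text
(no output)
```

View pics/c1.png

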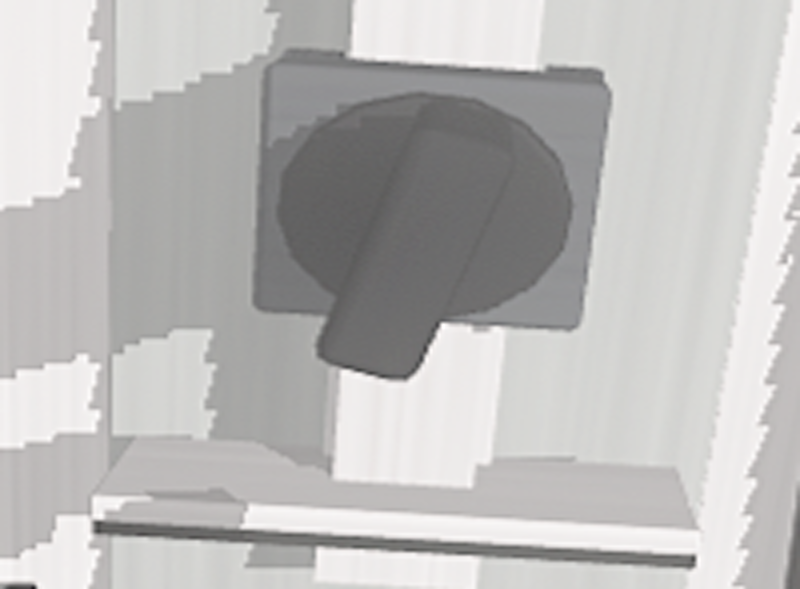

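```bash
cat >> h.py <<'E'
def ray(d,uv,zp,pos=None,q=None):
    K=d["intrinsics"];uv=np.atleast_2d(uv).astype(float)
    D=np.c_[(uv[:,0]-K[0,2])/K[0,0],(uv[:,1]-K[1,2])/K[1,1],np.ones(len(uv))]
    if "T_tool_cam" in d:
        T=d["T_tool_cam"];R=Ro.from_quat(q).as_matrix()
        o=R@T[:3,3]+pos;D=D@T[:3,:3].T@R.T
    else: o=-d["R"].T@d["t"];D=D@d["R"]
    return o+D*((zp-o[2])/D[:,2])[:,None]
E
python3 - <<'E'
from h import *
pos=np.array([624.40,0,230.2]);q=[1e-4,.9999994,-5e-5,-1.1e-3]
d=np.load("wrist0.npz");P=cloud(d,pos,q)
f=lambda L:np.array(L)/[4,3.1]+[190,130]
w=ray(d,f([(415,128),(515,152),(420,376),(320,350)]),185,pos,q);print(w.round(1),w.mean(0))
a=(w[2]+w[3]-w[0]-w[1])[:2];print("wing dir",a,np.arctan2(a[0],a[1]))
e=ray(d,f([(277,209),(573,209),(425,93),(425,325)]),147,pos,q);print(e.round(1))
b=ray(d,f([(95,498),(697,532),(95,533),(697,565)]),141,pos,q);print(b.round(1),(b[1]-b[0])[1]/(b[1]-b[0])[0])
c=ray(d,f([(268,65),(608,88),(580,328),(255,306)]),135,pos,q);print(c.round(1))
r=ray(d,f([(352,0),(332,475),(542,0),(475,475)]),114,pos,q);print(r.round(1))
print(np.nanmedian(P[150:250,262:272,2]))
for y0,x0 in[(145,262),(215,262)]:print(P[y0+8,x0+4])
E
```

```text
[[634.5 -54.8 185. ]
 [622.6 -51.1 185. ]
 [634.5 -14.4 185. ]
 [647.1 -18.9 185. ]] [634.65888239 -34.78149007 185.        ]
wing dir [24.51466045 72.59510541] 0.32566665500010616
[[656.7 -34.2 147. ]
 [613.5 -34.2 147. ]
 [634.8 -55.8 147. ]
 [635.4 -11.3 147. ]]
[[689.9  28.5 141. ]
 [591.7  36.6 141. ]
 [690.5  36.6 141. ]
 [591.4  44.4 141. ]] -0.08244141834733222
[[658.5 -59.7 135. ]
 [608.  -55.3 135. ]
 [611.3  -6.9 135. ]
 [662.8 -11.7 135. ]]
[[647.5 -70.8 114. ]
 [654.2  35.5 114. ]
 [617.3 -70.8 114. ]
 [628.4  35.5 114. ]]
138.39337556250123
[652.90878081 -58.73299815 137.36052764]
[654.63195208 -15.93783212 136.92865857]
```

Knob axis is at about (635, -34), with the disc top at 147 and the wing top at 185. The wing lies 0.326 rad clockwise of world y, and the clamp's slide direction is (0.082, 0.997). The disc measures 43–44 mm across and the bar face is 75 mm ahead, both matching the given sizes. Next I'll move over the wing.

```bash
python3 -m jog '[{"dx":-5,"dy":-17,"rz":0},{"dx":-5,"dy":-17},{"rz":0.11},{"rz":0.11},{"rz":0.106}]'; python3 -m jog '[{"dz":8,"hand":50},{"dz":8,"hand":50},{"hand":50},{"hand":50}]'; python3 - <<'E'
from bench import arm
from h import *
s=arm.read_state();print(s["position"],s["ee_rot"],s["contact_force"],s["gripper_width"])
d=arm.get_image("wrist");cv2.imwrite("pics/w2.png",d["img"][:,:,::-1]);np.savez("wrist2.npz",pos=s["position"],q=s["ee_rot"],**d)
E
```

```text
[6.24550493e+02 2.48154624e-02 2.30476331e+02] [ 4.84827057e-05  9.99999629e-01 -5.84875660e-05 -8.57540270e-04] [-0.35311719 -0.10375787 -1.13183487] 85.6286903174775$[0]: bad value
$[0]: bad value
```

View pics/w2.png

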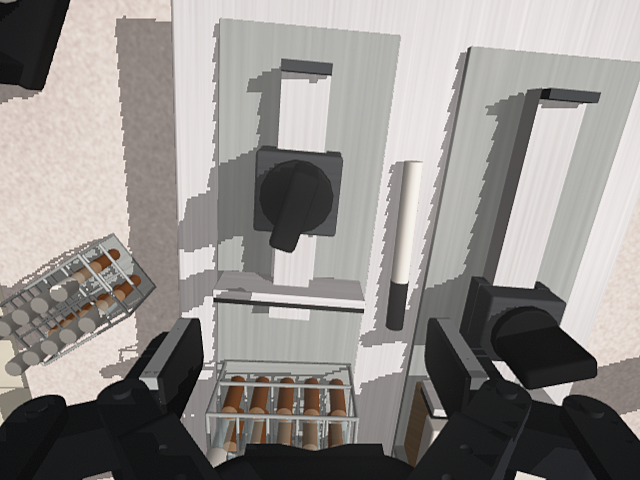

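Both calls were refused and nothing moved. Rows probably need all seven keys.

```bash
python3 -m jog '[{"hand":85,"dx":-5,"dy":-17,"dz":0,"rx":0,"ry":0,"rz":0},{"hand":85,"dx":-5,"dy":-17,"dz":0,"rx":0,"ry":0,"rz":0},{"hand":60,"dx":0,"dy":0,"dz":0,"rx":0,"ry":0,"rz":0.11},{"hand":60,"dx":0,"dy":0,"dz":0,"rx":0,"ry":0,"rz":0.11},{"hand":60,"dx":0,"dy":0,"dz":0,"rx":0,"ry":0,"rz":0.106}]'
```

```text
clock: 0.62
position: [634.9, -34.4, 230.8]
ee_rot: [0.165, 0.986, -0.0, -0.0]
contact_force: [0.1, 0.5, 0.3]
gripper_width: 59.6
```

```bash
python3 - <<'E'
from bench import arm
from h import *
s=arm.read_state();print(s["position"],s["ee_rot"],s["contact_force"],s["gripper_width"])
d=arm.get_image("wrist");np.savez("wrist3.npz",pos=s["position"],q=s["ee_rot"],**d)
c=np.clip(255*(d["img"][:,:,::-1]/255.)**.5,0,255).astype(np.uint8)
cv2.imwrite("pics/w3.png",c)
cv2.imwrite("pics/w3z.png",cv2.resize(c[260:480,200:450],None,fx=3,fy=2.7,interpolation=cv2.INTER_CUBIC))
E
```

```text
[634.85107808 -34.37130646 230.82583549] [ 1.65309881e-01  9.86241584e-01 -5.15232451e-05 -4.22889543e-04] [0.09402583 0.52561572 0.2501318 ] 59.57265538469739
```

View pics/w3.png

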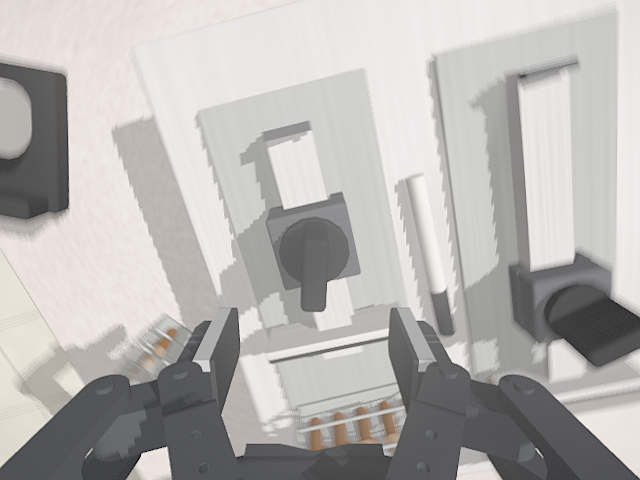

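The wing is now vertical in the picture (u 301–328, centred on the principal column 314), so the jaws line up with it. I'll descend.

```bash
python3 -m jog '[{"hand":55,"dx":0,"dy":0,"dz":20,"rx":0,"ry":0,"rz":0},{"hand":55,"dx":0,"dy":0,"dz":20,"rx":0,"ry":0,"rz":0},{"hand":55,"dx":0,"dy":0,"dz":20,"rx":0,"ry":0,"rz":0},{"hand":55,"dx":0,"dy":0,"dz":17,"rx":0,"ry":0,"rz":0},{"hand":55,"dx":0,"dy":0,"dz":0,"rx":0,"ry":0,"rz":0}]' && python3 - <<'E'
from bench import arm
from h import *
for n in("wrist","side"):
    s=arm.read_state()
    d=arm.get_image(n);np.savez(n+"4.npz",pos=s["position"],q=s["ee_rot"],**d)
    c=np.clip(255*(d["img"][:,:,::-1]/255.)**.5,0,255).astype(np.uint8)
    cv2.imwrite(f"pics/{n}4.png",c if n=="wrist" else cv2.resize(c[150:350,250:500],None,fx=3,fy=3))
E
```

```text
clock: 1.08
position: [632.3, -34.0, 149.9]
ee_rot: [0.162, 0.987, -0.001, -0.004]
contact_force: [-0.9, 0.0, -0.8]
gripper_width: 55.1
```

View pics/wrist4.png

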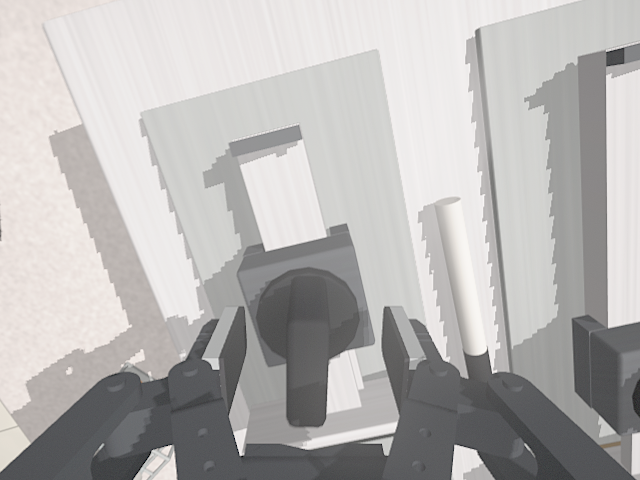

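View pics/side4.png

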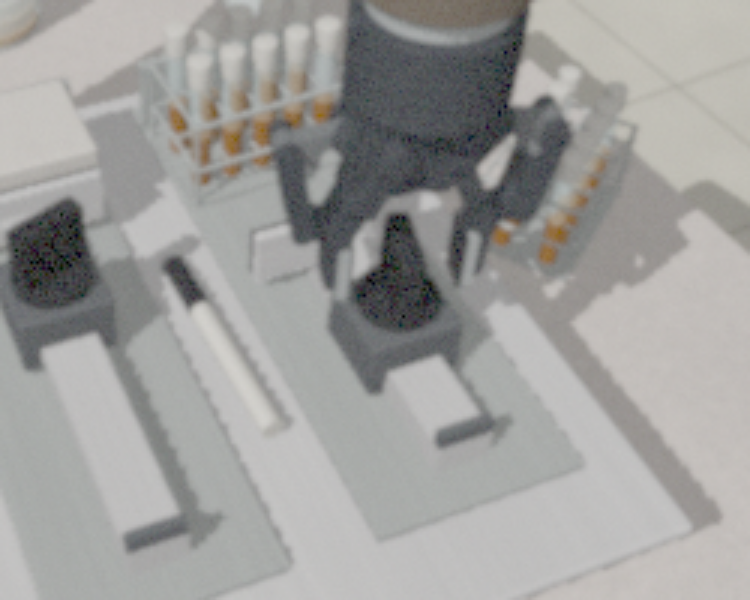

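The fingers straddle the wing, which sits at u≈308, so the tool is a few mm low in x. The TCP is also slightly low at 150. I'll let it settle and correct.

```bash
python3 -m jog '[{"hand":55,"dx":0,"dy":0,"dz":0,"rx":0,"ry":0,"rz":0},{"hand":55,"dx":0,"dy":0,"dz":0,"rx":0,"ry":0,"rz":0}]'
```

```text
clock: 1.35
position: [635.9, -33.9, 156.0]
ee_rot: [0.162, 0.987, 0.0, 0.001]
contact_force: [-0.0, -0.8, -0.6]
gripper_width: 54.9
```

```bash
python3 -m jog '[{"hand":40,"dx":0,"dy":0,"dz":2,"rx":0,"ry":0,"rz":0},{"hand":30,"dx":0,"dy":0,"dz":0,"rx":0,"ry":0,"rz":0},{"hand":20,"dx":0,"dy":0,"dz":0,"rx":0,"ry":0,"rz":0},{"hand":10,"dx":0,"dy":0,"dz":0,"rx":0,"ry":0,"rz":0},{"hand":5,"dx":0,"dy":0,"dz":0,"rx":0,"ry":0,"rz":0}]'; python3 -m jog '[{"hand":0,"dx":0,"dy":0,"dz":0,"rx":0,"ry":0,"rz":0},{"hand":0,"dx":0,"dy":0,"dz":0,"rx":0,"ry":0,"rz":0},{"hand":0,"dx":0,"dy":0,"dz":0,"rx":0,"ry":0,"rz":0}]'
```

```text
clock: 1.77
position: [635.0, -33.9, 152.8]
ee_rot: [0.162, 0.987, 0.0, 0.0]
contact_force: [-0.8, -0.1, 2.1]
gripper_width: 13.3
clock: 2.02
position: [635.0, -34.0, 152.8]
ee_rot: [0.162, 0.987, -0.0, 0.0]
contact_force: [-1.4, 1.6, 4.0]
gripper_width: 13.0
```

The wing is gripped at 13 mm opening. In the tool axes the slide direction is (0.239, 0.971). I'll slide slowly and watch the force.

```bash
python3 -m jog '[{"hand":0,"dx":0.5,"dy":2,"dz":0,"rx":0,"ry":0,"rz":0},{"hand":0,"dx":1,"dy":4,"dz":0,"rx":0,"ry":0,"rz":0},{"hand":0,"dx":1,"dy":4,"dz":0,"rx":0,"ry":0,"rz":0},{"hand":0,"dx":1,"dy":4,"dz":0,"rx":0,"ry":0,"rz":0},{"hand":0,"dx":0,"dy":0,"dz":0,"rx":0,"ry":0,"rz":0}]'; python3 - <<'E'
from bench import arm
from h import *
for n in("side","scene"):
    d=arm.get_image(n);np.savez(n+"5.npz",**d)
    c=np.clip(255*(d["img"][:,:,::-1]/255.)**.6,0,255).astype(np.uint8)
    cv2.imwrite(f"pics/{n}5.png",cv2.resize(c[130:330,250:500] if n=="side" else c[180:380,280:530],None,fx=3,fy=3))
s=arm.read_state();print(s["position"],s["contact_force"],s["wrist_torque"])
E
```

```text
clock: 2.43
position: [636.3, -18.7, 152.7]
ee_rot: [0.162, 0.987, 0.0, 0.0]
contact_force: [-2.4, -0.6, 5.9]
gripper_width: 13.4
[636.27218269 -18.7079996  152.78051335] [-2.71178289  0.03066163  5.58140787] [ 0.12353932  0.81416832 -0.11831506]
```

View pics/side5.png

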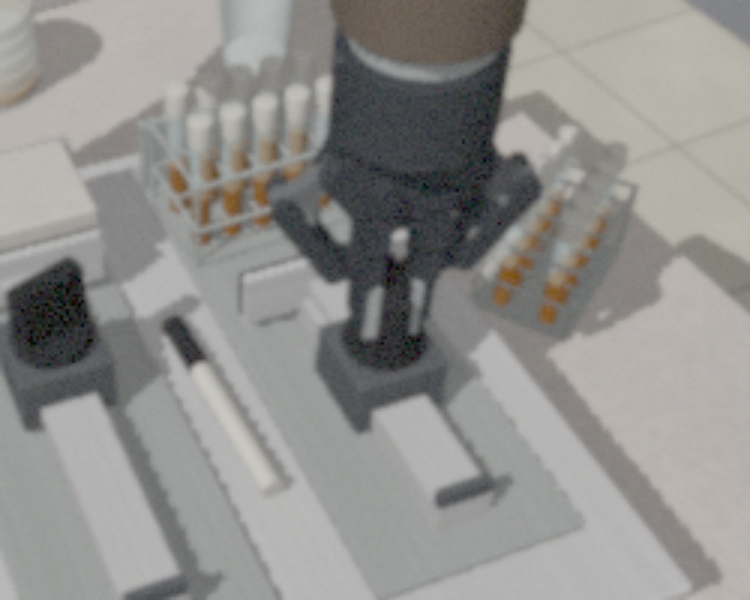

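View pics/scene5.png

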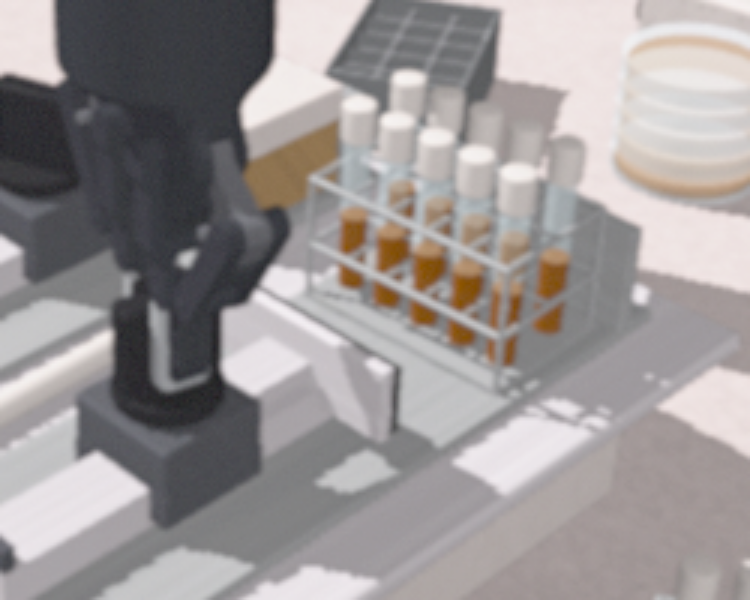

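The side and scene views show the carriage following. In the scene crop the rack's near bottom edge runs from (310,298) to (500,390), and the fence's edge is at (605–637, 230–340). I'll estimate the distance left.

```bash
python3 - <<'E'
from h import *
d=np.load("scene5.npz")
f=lambda L:np.array(L)/3+[280,180]
s=np.array([.085,.996])
k=np.array([636.3,-18.7])
for nm,uv,z in[("rack near bottom L,R",[(310,298),(500,390)],97),("fence bottom near R",[(604,338)],97),("bar face bottom R/top",[(395,430)],97),("bar top R",[(397,368)],141)]:
    p=ray(d,f(uv),z);print(nm,p.round(1),((p[:,:2]-k)@s).round(1),((p[:,:2]-k)@[s[1],-s[0]]).round(1))
P=cloud(d)
for X,Y in[(612,260),(620,290),(630,260)]:
    u,v=int(X/3+280),int(Y/3+180);print(P[v,u].round(1),((P[v,u,:2]-k)@s).round(1))
E
```

```text
rack near bottom L,R [[597.7 117.7  97. ]
 [697.9 118.3  97. ]] [132.6 141.6] [-50.   49.7]
fence bottom near R [[709.6 179.2  97. ]] [203.3] [56.2]
bar face bottom R/top [[682.1  67.7  97. ]] [89.9] [38.3]
bar top R [[691.7  52.  141. ]] [75.2] [49.1]
[704.2 187.1 131.7] 210.7
[709.3 186.1 119.2] 210.2
[712.2 187.3 135.1] 211.6
```

Rack edge is about 60 mm ahead of the bar face, and the fence is about 65 mm of travel away. I'll slide on in steps.

```bash
python3 -m jog '[{"hand":0,"dx":1.2,"dy":5,"dz":0,"rx":0,"ry":0,"rz":0},{"hand":0,"dx":1.2,"dy":5,"dz":0,"rx":0,"ry":0,"rz":0},{"hand":0,"dx":1.2,"dy":5,"dz":0,"rx":0,"ry":0,"rz":0},{"hand":0,"dx":1.2,"dy":5,"dz":0,"rx":0,"ry":0,"rz":0},{"hand":0,"dx":1.2,"dy":5,"dz":0,"rx":0,"ry":0,"rz":0}]';python3 -m jog '[{"hand":0,"dx":1.2,"dy":5,"dz":0,"rx":0,"ry":0,"rz":0},{"hand":0,"dx":1.2,"dy":5,"dz":0,"rx":0,"ry":0,"rz":0},{"hand":0,"dx":1.2,"dy":5,"dz":0,"rx":0,"ry":0,"rz":0},{"hand":0,"dx":0,"dy":0,"dz":0,"rx":0,"ry":0,"rz":0}]'; python3 - <<'E'
from bench import arm
from h import *
for n in("side","scene"):
    d=arm.get_image(n);np.savez(n+"6.npz",**d)
    c=np.clip(255*(d["img"][:,:,::-1]/255.)**.6,0,255).astype(np.uint8)
    cv2.imwrite(f"pics/{n}6.png",cv2.resize(c[130:330,250:500] if n=="side" else c[180:380,280:530],None,fx=3,fy=3))
s=arm.read_state();print(s["position"],s["contact_force"],s["wrist_torque"])
E
```

```text
clock: 2.95
position: [638.4, 6.5, 152.8]
ee_rot: [0.162, 0.987, -0.0, -0.0]
contact_force: [-1.7, -1.5, 5.5]
gripper_width: 13.2
clock: 3.28
position: [639.8, 22.8, 152.7]
ee_rot: [0.162, 0.987, 0.0, -0.0]
contact_force: [-2.2, 1.1, 5.9]
gripper_width: 13.1
[639.78475359  22.74212417 152.75996647] [-3.20205555  0.96461891  5.43152899] [ 0.3637374   0.89474509 -0.09041954]
```

View pics/scene6.png

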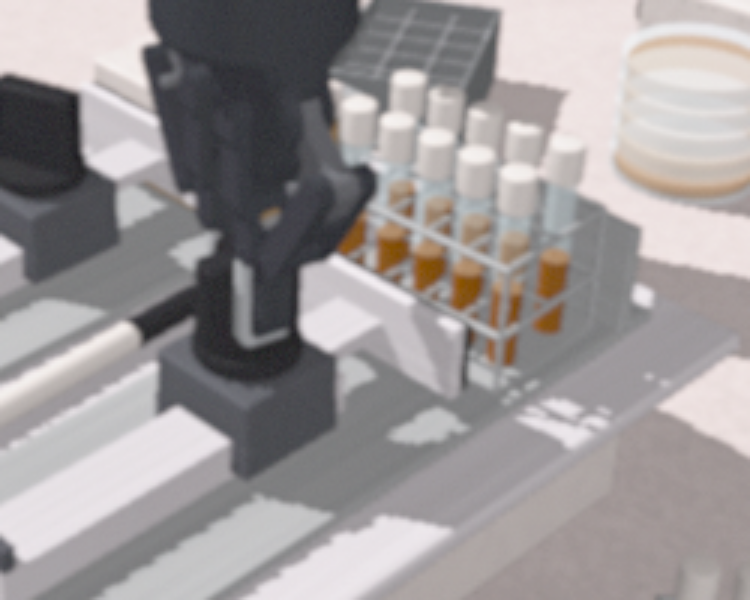

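The scene shows the bar about 15 mm short of the rack, with the rack still upright. I'll continue in smaller steps and watch the force.

```bash
python3 -m jog '[{"hand":0,"dx":0.9,"dy":3.5,"dz":0,"rx":0,"ry":0,"rz":0},{"hand":0,"dx":0.9,"dy":3.5,"dz":0,"rx":0,"ry":0,"rz":0},{"hand":0,"dx":0.9,"dy":3.5,"dz":0,"rx":0,"ry":0,"rz":0},{"hand":0,"dx":0.7,"dy":3,"dz":0,"rx":0,"ry":0,"rz":0}]';python3 -m jog '[{"hand":0,"dx":0.6,"dy":2.5,"dz":0,"rx":0,"ry":0,"rz":0},{"hand":0,"dx":0.6,"dy":2.5,"dz":0,"rx":0,"ry":0,"rz":0},{"hand":0,"dx":0,"dy":0,"dz":0,"rx":0,"ry":0,"rz":0}]'; python3 - <<'E'
from bench import arm
from h import *
for n in("side","scene"):
    d=arm.get_image(n);np.savez(n+"7.npz",**d)
    c=np.clip(255*(d["img"][:,:,::-1]/255.)**.6,0,255).astype(np.uint8)
    cv2.imwrite(f"pics/{n}7.png",cv2.resize(c[130:330,250:500] if n=="side" else c[180:380,280:530],None,fx=3,fy=3))
s=arm.read_state();print(s["position"],s["contact_force"],s["wrist_torque"])
E
```

```text
clock: 3.72
position: [640.9, 35.8, 152.7]
ee_rot: [0.162, 0.987, -0.0, -0.0]
contact_force: [-3.1, -2.2, 5.1]
gripper_width: 13.4
clock: 3.97
position: [641.3, 40.8, 152.8]
ee_rot: [0.162, 0.987, -0.0, -0.0]
contact_force: [-2.3, -0.8, 6.4]
gripper_width: 13.3
[641.28247208  40.71208035 152.77294411] [-2.1228541  -1.60831276  6.01857362] [-0.45532508  0.75445205 -0.12365736]
```

View pics/scene7.png

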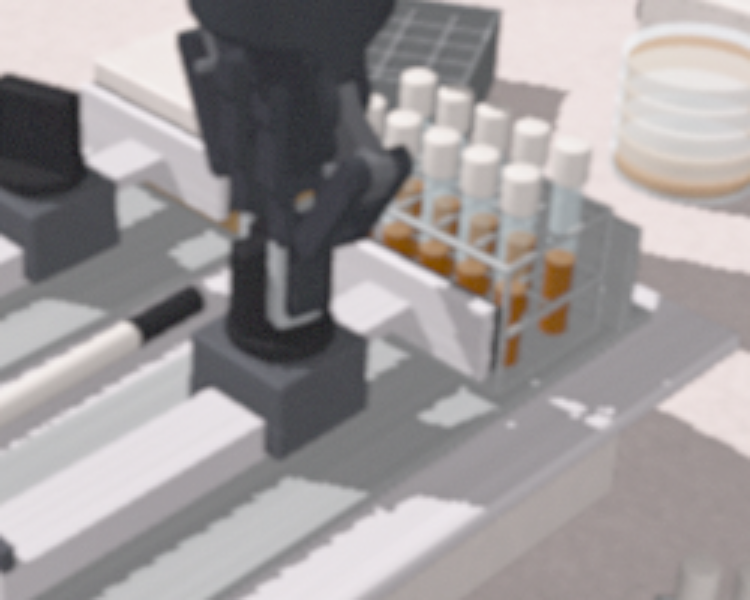

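The bar now touches the rack, which has shifted slightly and squared up. I'll nudge towards the fence until the force rises.

```bash
for i in 1; do python3 -m jog '[{"hand":0,"dx":0.4,"dy":1.5,"dz":0,"rx":0,"ry":0,"rz":0},{"hand":0,"dx":0.4,"dy":1.5,"dz":0,"rx":0,"ry":0,"rz":0},{"hand":0,"dx":0,"dy":0,"dz":0,"rx":0,"ry":0,"rz":0}]';done; python3 -m jog '[{"hand":0,"dx":0.4,"dy":1.5,"dz":0,"rx":0,"ry":0,"rz":0},{"hand":0,"dx":0.4,"dy":1.5,"dz":0,"rx":0,"ry":0,"rz":0},{"hand":0,"dx":0,"dy":0,"dz":0,"rx":0,"ry":0,"rz":0}]'
```

```text
clock: 4.32
position: [641.5, 43.2, 152.8]
ee_rot: [0.162, 0.987, -0.001, -0.0]
contact_force: [-3.2, -2.6, 6.1]
gripper_width: 13.1
clock: 4.57
position: [641.7, 46.1, 152.8]
ee_rot: [0.162, 0.987, -0.001, -0.0]
contact_force: [-1.9, -4.1, 4.8]
gripper_width: 13.0
```

```bash
python3 -m jog '[{"hand":0,"dx":0.4,"dy":1.5,"dz":0,"rx":0,"ry":0,"rz":0},{"hand":0,"dx":0,"dy":0,"dz":0,"rx":0,"ry":0,"rz":0}]'
```

```text
clock: 4.73
position: [641.7, 46.4, 152.7]
ee_rot: [0.162, 0.987, -0.002, -0.0]
contact_force: [-1.8, -8.0, 5.2]
gripper_width: 13.3
```

```bash
python3 -m jog '[{"hand":0,"dx":0.2,"dy":1,"dz":0,"rx":0,"ry":0,"rz":0},{"hand":0,"dx":0,"dy":0,"dz":0,"rx":0,"ry":0,"rz":0}]';python3 - <<'E'
from bench import arm
from h import *
for n in("scene",):
    d=arm.get_image(n);np.savez(n+"8.npz",**d)
    c=np.clip(255*(d["img"][:,:,::-1]/255.)**.6,0,255).astype(np.uint8)
    cv2.imwrite(f"pics/{n}8.png",cv2.resize(c[180:380,280:530],None,fx=3,fy=3))
s=arm.read_state();print(s["position"],s["contact_force"],s["wrist_torque"])
E
```

```text
clock: 4.9
position: [641.7, 46.5, 152.8]
ee_rot: [0.162, 0.987, -0.002, -0.0]
contact_force: [-0.8, -9.9, 5.1]
gripper_width: 12.8
[641.71237194  46.45454837 152.73953831] [-1.5124716  -9.5851934   4.01343611] [-2.89590942  0.36865063 -0.01497502]
```

View pics/scene8.png

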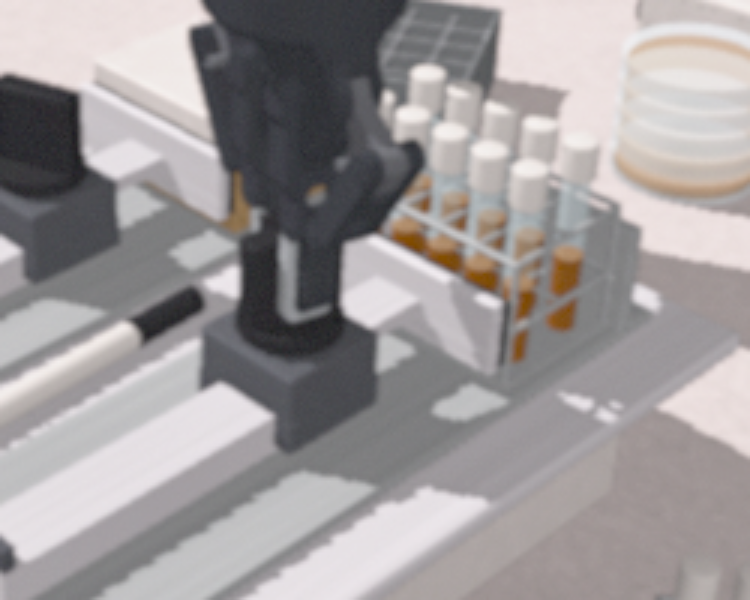

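The rack is now against the fence: the gap on the right has closed, the TCP has stalled and the force is 10 N. Before turning I'll check that the gripper's width clears the rack when the jaws swing towards it.

```bash
python3 - <<'E'
from h import *
q=[.162,.987,0,0];q=np.array(q)/np.linalg.norm(q);R=Ro.from_quat(q).as_matrix()
d=np.load("scene8.npz");P=cloud(d);L=(P-[641.7,46.4,152.7])@R
m=(d["img"].max(-1)<90)&(np.abs(L[...,0])<80)&(np.abs(L[...,1])<45)
for a in range(-90,0,10):
    k=m&(L[...,2]>a)&(L[...,2]<=a+10)
    if k.any():print("height",152.7-a-10,"..",152.7-a,np.percentile(L[k][:,0],[1,99]).round(),np.percentile(L[k][:,1],[1,99]).round())
m=(d["img"].min(-1)>190)&(P[...,2]>165)&(P[...,1]>100)&(P[...,1]<220)&(P[...,0]>580)&(P[...,0]<710)
print(np.nanpercentile(P[m],[5,50,95],axis=0).round(1))
E
```

```text
height 232.7 .. 242.7 [-63.  54.] [-17.  12.]
height 222.7 .. 232.7 [-57.  49.] [-17.  12.]
height 212.7 .. 222.7 [-52.  44.] [-17.  12.]
height 202.7 .. 212.7 [-45.  40.] [-13.  12.]
height 192.7 .. 202.7 [-39.  32.] [-13.   9.]
height 182.7 .. 192.7 [-21.  16.] [-21.   6.]
height 172.7 .. 182.7 [-21.   5.] [-21.  19.]
height 162.7 .. 172.7 [-21.   2.] [-21.  19.]
height 152.7 .. 162.7 [-20.   3.] [-22.  20.]
[[612.1 132.4 191.7]
 [668.2 144.2 192.9]
 [694.7 174.7 194. ]]
```

The gripper stays within ±45 mm at cap height, against 75 mm to the rack, so it clears. Turning clockwise (+rz).

```bash
python3 -m jog '[{"hand":0,"dx":0,"dy":0,"dz":0,"rx":0,"ry":0,"rz":0.06},{"hand":0,"dx":0,"dy":0,"dz":0,"rx":0,"ry":0,"rz":0.08},{"hand":0,"dx":0,"dy":0,"dz":0,"rx":0,"ry":0,"rz":0.08},{"hand":0,"dx":0,"dy":0,"dz":0,"rx":0,"ry":0,"rz":0.08},{"hand":0,"dx":0,"dy":0,"dz":0,"rx":0,"ry":0,"rz":0}]'; python3 - <<'E'
from bench import arm
s=arm.read_state();print(s["position"],s["contact_force"],s["wrist_torque"],s["joints"])
E
```

```text
clock: 5.37
position: [641.8, 46.5, 152.8]
ee_rot: [0.309, 0.951, -0.002, -0.0]
contact_force: [-1.0, -10.5, 5.0]
gripper_width: 13.3
[641.769858    46.47564229 152.78918071] [ -1.02960537 -10.53493383   4.96852077] [-2.85425078  0.35550436 -0.11003343] [ 0.32503653  0.47671342 -0.0516111   0.00428807 -1.045288   -0.95618761]
```

```bash
python3 -m jog '[{"hand":0,"dx":0,"dy":0,"dz":0,"rx":0,"ry":0,"rz":0.085},{"hand":0,"dx":0,"dy":0,"dz":0,"rx":0,"ry":0,"rz":0.085},{"hand":0,"dx":0,"dy":0,"dz":0,"rx":0,"ry":0,"rz":0.085},{"hand":0,"dx":0,"dy":0,"dz":0,"rx":0,"ry":0,"rz":0.085},{"hand":0,"dx":0,"dy":0,"dz":0,"rx":0,"ry":0,"rz":0.085}]'; python3 -m jog '[{"hand":0,"dx":0,"dy":0,"dz":0,"rx":0,"ry":0,"rz":0.085},{"hand":0,"dx":0,"dy":0,"dz":0,"rx":0,"ry":0,"rz":0.085},{"hand":0,"dx":0,"dy":0,"dz":0,"rx":0,"ry":0,"rz":0.085},{"hand":0,"dx":0,"dy":0,"dz":0,"rx":0,"ry":0,"rz":0},{"hand":0,"dx":0,"dy":0,"dz":0,"rx":0,"ry":0,"rz":0}]';python3 - <<'E'
from bench import arm
from h import *
for n in("scene","wrist"):
    d=arm.get_image(n);np.savez(n+"9.npz",**d)
    c=np.clip(255*(d["img"][:,:,::-1]/255.)**.6,0,255).astype(np.uint8)
    cv2.imwrite(f"pics/{n}9.png",cv2.resize(c[180:380,280:530],None,fx=3,fy=3) if n=="scene" else c)
s=arm.read_state();print(s["position"],s["contact_force"],s["wrist_torque"])
print(2*np.arctan2(s["ee_rot"][0],s["ee_rot"][1]))
E
```

```text
clock: 5.78
position: [641.7, 46.4, 152.8]
ee_rot: [0.503, 0.864, -0.002, 0.0]
contact_force: [-0.8, -9.2, 6.0]
gripper_width: 13.1
clock: 6.2
position: [641.8, 46.4, 152.8]
ee_rot: [0.608, 0.794, -0.002, 0.001]
contact_force: [-0.7, -9.8, 4.0]
gripper_width: 13.4
[641.76713757  46.4424593  152.8215449 ] [ -1.82620511 -10.50031116   4.6982575 ] [-2.93073019  0.36622478 -0.05487078]
1.3064841149600164
```

View pics/wrist9.png

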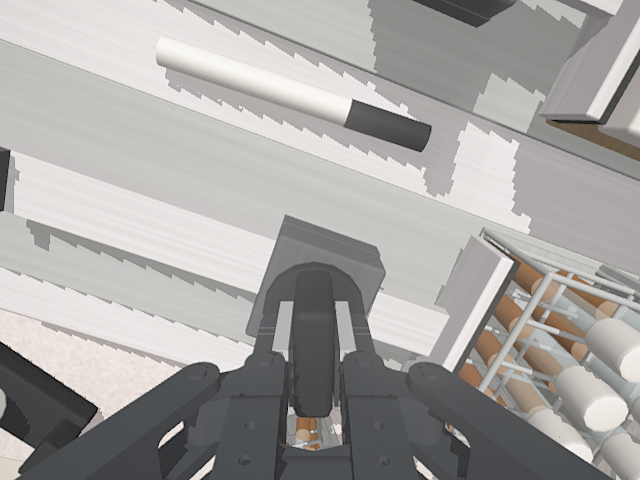

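View pics/scene9.png

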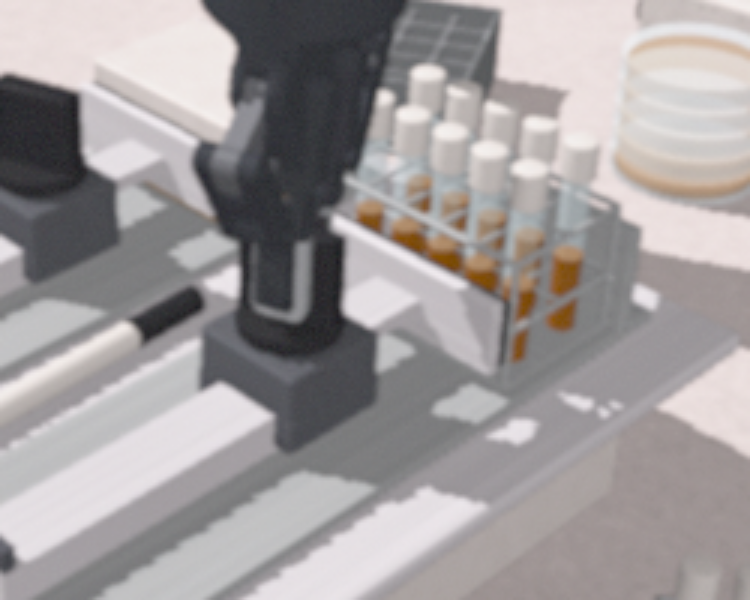

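The wing turned with the jaws: tool yaw is 1.306, so the knob is at about 1.22 rad. The rack is upright against the fence. I'll take off the push preload, open part-way and lift.

```bash
python3 -m jog '[{"hand":0,"dx":-1.2,"dy":-0.5,"dz":0,"rx":0,"ry":0,"rz":0},{"hand":0,"dx":-1,"dy":-0.4,"dz":0,"rx":0,"ry":0,"rz":0},{"hand":0,"dx":0,"dy":0,"dz":0,"rx":0,"ry":0,"rz":0}]'; python3 -m jog '[{"hand":20,"dx":0,"dy":0,"dz":0,"rx":0,"ry":0,"rz":0},{"hand":32,"dx":0,"dy":0,"dz":0,"rx":0,"ry":0,"rz":0},{"hand":32,"dx":0,"dy":0,"dz":0,"rx":0,"ry":0,"rz":0},{"hand":32,"dx":0,"dy":0,"dz":0,"rx":0,"ry":0,"rz":0}]'
```

```text
clock: 6.55
position: [641.8, 46.3, 152.8]
ee_rot: [0.608, 0.794, -0.0, 0.0]
contact_force: [-2.4, -2.7, 6.2]
gripper_width: 13.3
clock: 6.88
position: [641.7, 47.4, 151.6]
ee_rot: [0.607, 0.794, -0.0, -0.0]
contact_force: [-0.9, 0.5, -0.0]
gripper_width: 32.0
```

```bash
python3 -m jog '[{"hand":32,"dx":0,"dy":0,"dz":-8,"rx":0,"ry":0,"rz":0},{"hand":32,"dx":0,"dy":0,"dz":-15,"rx":0,"ry":0,"rz":0},{"hand":32,"dx":0,"dy":0,"dz":-20,"rx":0,"ry":0,"rz":0},{"hand":32,"dx":0,"dy":0,"dz":-20,"rx":0,"ry":0,"rz":0},{"hand":32,"dx":0,"dy":0,"dz":-20,"rx":0,"ry":0,"rz":0}]';python3 -m jog '[{"hand":32,"dx":0,"dy":0,"dz":-20,"rx":0,"ry":0,"rz":0},{"hand":32,"dx":0,"dy":0,"dz":-10,"rx":0,"ry":0,"rz":0},{"hand":32,"dx":0,"dy":0,"dz":0,"rx":0,"ry":0,"rz":0},{"hand":32,"dx":0,"dy":0,"dz":0,"rx":0,"ry":0,"rz":0},{"hand":32,"dx":0,"dy":0,"dz":0,"rx":0,"ry":0,"rz":0}]';python3 - <<'E'
from bench import arm
from h import *
s=arm.read_state();print(s["position"],s["ee_rot"],s["contact_force"])
for n in("scene","wrist"):
    d=arm.get_image(n);np.savez(n+"10.npz",pos=s["position"],q=s["ee_rot"],**d)
    c=np.clip(255*(d["img"][:,:,::-1]/255.)**.6,0,255).astype(np.uint8)
    cv2.imwrite(f"pics/{n}10.png",cv2.resize(c[180:380,280:530],None,fx=3,fy=3) if n=="scene" else c)
E
```

```text
clock: 7.3
position: [641.9, 46.9, 236.7]
ee_rot: [0.607, 0.794, 0.0, 0.0]
contact_force: [0.3, 0.0, 0.1]
gripper_width: 31.9
clock: 7.72
position: [641.0, 46.8, 263.7]
ee_rot: [0.608, 0.794, -0.001, -0.001]
contact_force: [-1.1, 0.2, 0.1]
gripper_width: 31.9
[641.00604064  46.81207254 263.69041407] [ 0.60764589  0.79420684 -0.00089535 -0.0010789 ] [-1.11509058  0.16911955  0.10175743]
```

View pics/wrist10.png

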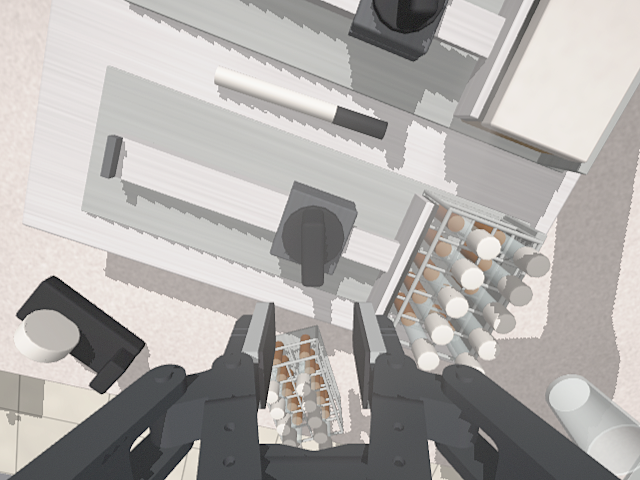

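View pics/scene10.png

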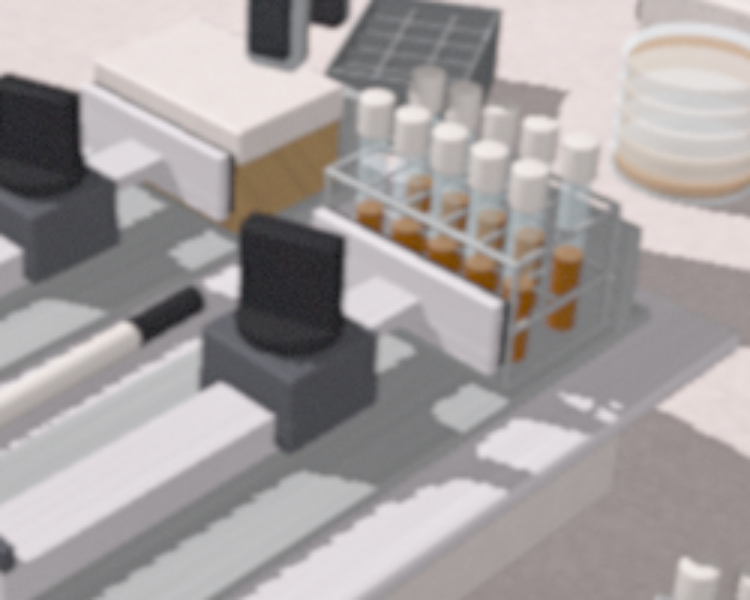

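The wrist view shows the wing vertical at (313,250), free of the jaws, and the bar tight on the rack at (430,195)–(380,315). I'll check the knob angle and the play numerically.

```bash
python3 - <<'E'
from h import *
d=np.load("wrist10.npz");pos,q=d["pos"],d["q"]
w=ray(d,[(301,208),(325,208),(323,285),(302,285)],185,pos,q)
a=(w[2]+w[3]-w[0]-w[1])[:2];wa=np.arctan2(a[0],a[1])
r=ray(d,[(121,182),(270,238),(128,140),(285,203)],114,pos,q)
print("wing",w.mean(0).round(1),wa)
for i in(0,2):
    v=r[i+1]-r[i];ra=np.arctan2(v[0],v[1]);print("rail yaw",ra,"knob",wa-ra)
sc=np.load("scene10.npz");f=lambda L:np.array(L)/3+[280,180]
k=np.array([641.7,46.4]);s=np.array([.085,.996])
p=ray(sc,f([(330,298),(508,382),(607,325)]),97);print(p.round(1),((p[:,:2]-k)@s).round(1),((p[:,:2]-k)@[s[1],-s[0]]).round(1))
E
```

```text
wing [636.8  45.3 185. ] 1.3132535693953704
rail yaw 0.11596377313841556 knob 1.1972897962569549
rail yaw 0.12703401029386374 knob 1.1862195591015068
[[604.3 123.7  97. ]
 [697.2 125.1  97. ]
 [705.4 188.4  97. ]] [ 73.8  83.1 146.9] [-43.9  48.6  51.4]
```

```bash
python3 -c "
from bench import arm
print(arm.job_done())"
```

```text
the job is handed in; nothing more can be done
None
```

The rack is clamped and the job is handed in, at about 8 s on the robot's clock; hand-in gave no verdict. I gripped the knob wing once, slid the carriage about 81 mm until it stalled against rack and fence at about 10 N, and turned the knob clockwise. Then I eased off the push, opened part-way and lifted clear.

**Last checks:**
- **Knob:** it reads about 1.22 rad from the tool's yaw and 1.19 from the last wrist picture. The gap comes from how I measured the clamp's direction (0.085 against about 0.12 rad), and both readings are well past 1.0.
- **Rack:** it looks upright and is pressed between bar and fence with no visible gap. Its centre is about 2 mm off the clamp's centre line, from rough edge positions.
- **Robot:** it is clear of the clamp, with the tool tip at 264 mm and a contact force of about 1 N, which is sensor noise.

**Problems and limits:**
- **Refused calls:** the first two jog calls were refused because rows need all seven keys. Nothing moved.
- **Bar reading:** I had no direct reading of the bar joint. That it is snug rests on the stall, the force rise and the pictures.

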